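# Fill the gap in the tasting display

### The arm

A 6-joint arm with a two-finger parallel gripper is mounted at the origin on a cart in front of the work surface, level with it; the furniture and walls round the work are solid. World frame = base frame: x ahead of the robot, y to its left, z up, the work surface at z = 0. Lengths are in m, angles in rad, forces in N, time in s.
With the tool pointing down it reaches from about 0.35 to 0.775 m from the base axis. Payload 5.5 kg.
Tool frame: the origin (TCP) lies midway between the tips of the shut fingers; the grasp point (between the pads) lies 19 mm behind it; z points along the fingers, y is the line along which they close (so a half turn about z gives the same grasp; the last joint's range is limited). The gripper opens to 85 mm and grips with 20 to 120 N. Pads are 22 mm wide; open, the fingers measure 114 mm over their backs; the gripper's body (76 mm by 85 mm) begins 54 mm behind the grasp point. The pads swing forward as they close: fully open they stand 13 mm farther back than shut.
Start: joints at [1.173, 0.313, 0.046, 1.304, 0, 1.431], TCP at [0.147, 0.556, 0.231] pointing down, gripper open.
Joint ranges: [-2.76, 2.76], [-0.86, 1.69], [-1.03, 1.26], [-2.2, 2.34], [-1.47, 1.5], [-3.14, 3.14]. Speed limits (rad/s): [2.57, 2.57, 3.14, 3.14, 3.14, 3.14].

### API

Orientations are given as a rotation vector (axis times angle).
In Python, from station import * gives the robot as it stands.
- The arm moves only by the shell command python3 -m creep 'ROWS' [FORCE]. ROWS is JSON, a list of rows, each a list of 3 entries, a list of its own where there are three numbers: the turn, a rotation vector about the tool's x, y, z in units of 10 degrees (1.0 is 10 degrees), then the shift along the tool's x, y, z in units of 30 mm (1.0 is 30 mm), then the closure, from 0 (fully open) to 1 (shut). In form: [[[rx, ry, rz], [dx, dy, dz], grip], ...]. A call has 1 to 10 rows; each row is the pose to reach, as a shift and turn from the pose commanded when the call began, along the tool's axes at that moment; what a row does not reach only later rows make up. A row lasts 1/8 s, in which the tool goes at most 62.5 mm and 10.7 degrees, less where a joint would pass 70% of its speed; a pose out of reach is approached as far as the arm can. A call with a gripper value outside its range is refused whole. The fingers move at their own pace and stop on an object; FORCE is the grip in N (left out, the last holds). Time passes only in rows, so rows that repeat a pose let the fingers close. It gives the time, the measured TCP pose, the force, the opening and the grip force at its end, in the units of the state.
- observe(): the state, without advancing time (a new reading comes with each control period).
- camera(name): name is "scene" or "top"; returns the picture (400x640x3 uint8, red, green, blue); there is no depth.
- camera_model(name): a dict with "fx", "fy", "cx", "cy" (pixels), "R" (3x3) and "t" (3): a world point X has camera coordinates R X + t. Camera axes: x right, y down, z forward; pixel columns grow to the right and rows downward; lengths in m; the calibration is good to about 2 mm. A picture is of the moment at which its call begins. camera_model takes no time and is no camera call.
- close_job(): hands the job in; it is judged then, once.
The state is a dict: "t": time; "joints": joint angles; "qvel": joint speeds; "joint_torque": joint torques, N m; "position": TCP position; "tcp_rot": TCP orientation; "contact_force": force on the tool from outside, world axes, zero at the start; "torque": the same for the moment, N m; "finger_gap": opening from 0.0 (shut) to 1.0 (fully open); "gripper_force": force on a finger pad.
Only numpy, scipy, OpenCV 4.12 (cv2) and the standard library are available. Lean on these libraries where they do the work, as an engineer would, in place of code of your own. Each camera call takes 0.05 s, during which the arm holds its last target. There are 200 camera calls.

### The job

The tasting display should show one tray of each kind of chocolate, cups, logs and rolls, but one tray was taken out to the tasting board and its bay is empty. Find the kind that the display lacks, take the fresh tray of that kind from the counter, and push it nose first through the spring flap of the empty bay, fully home to the back, so that the flap falls shut behind it with only the grip block and strap left outside. Carry the tray level so that nothing slides off, and leave the other trays and everything else on the counter where they are.

Things in the scene. Friction and masses are not known exactly. Their poses are not given: they have to be found in the camera images.
- cups_fresh: Loose fresh steel tray, 0.13 kg: body 84 mm long (x) x 76 wide (y), rim 14 high; carries 4 fluted cream-filled cups (37 mm, tops 31 above the underside). Origin: middle of the body, underside; x to the nose, z up. At the tail a strap 18 wide, 4 high leads to an upright oak grip block, 24 wide (y), 22 long (x), 30 high, its middle at x = -108 mm. The block faces the robot.
- logs_fresh: Loose fresh steel tray, 0.13 kg: body 84 mm long (x) x 76 wide (y), rim 14 high; carries 3 short round-topped logs (42 x 19, along x, tops 19 above the underside). Origin: middle of the body, underside; x to the nose, z up. At the tail a strap 18 wide, 4 high leads to an upright oak grip block, 24 wide (y), 22 long (x), 30 high, its middle at x = -108 mm. The block faces the robot.
- rolls_fresh: Loose fresh steel tray, 0.13 kg: body 84 mm long (x) x 76 wide (y), rim 14 high; carries 4 long round sticks (64 x 17, across, tops 21 above the underside). Origin: middle of the body, underside; x to the nose, z up. At the tail a strap 18 wide, 4 high leads to an upright oak grip block, 24 wide (y), 22 long (x), 30 high, its middle at x = -108 mm. The block faces the robot.
- cups_shown: Display tray of cups, of the same make, size, origin and axes as the fresh tray of cups. It stands either home in one of the display's bays or out on the tasting board. To be left alone.
- logs_shown: Display tray of logs, of the same make, size, origin and axes as the fresh tray of logs. It stands either home in one of the display's bays or out on the tasting board. To be left alone.
- rolls_shown: Display tray of rolls, of the same make, size, origin and axes as the fresh tray of rolls. It stands either home in one of the display's bays or out on the tasting board. To be left alone.
- bay_a: One of three equal display bays side by side, 90 mm apart, in any order: fixed clear hoods on a plinth. Inside 84 mm wide, 122 deep (mouth to back pane), 92 high. Origin: middle of the mouth on the bay floor, which is 13 mm above the counter; x level into the bay, z up. Mouth open to 46 mm above the floor, closed by a flap; fixed clear pane from there up to the roof.
- bay_b: Second bay, equal to bay_a. Its roof juts out 30 mm over the mouth and ends in a 9 mm deep aluminium rail whose underside is 89 mm above the bay floor and top 98 mm, so a gripper working at the mouth must lean back about 30 degrees or more (fingers pointing down and into the bay). Walls between neighbouring bays are 6 mm thick in all.
- bay_c: Third bay, equal to bay_a. A tray that is home has its nose at the back pane and its origin at about x = 79 mm, its grip block outside at about x = -29 mm, its strap lying under the flap. Bay floors run 6 mm out of the mouth and end in a lip that slopes down 4 mm over the next 13 mm; the plinth below (10 mm high) runs out 40 mm.
- flap_a (a joint): Clear spring flap of bay_a, 80 mm wide, 37 long, hinged along the top of the mouth, 46 mm above the bay floor. 0 = shut, hanging straight down, its lower edge 9 mm above the floor; grows as it swings inwards, to 1.5 rad. Opens inwards only, yields to under 4 N, and its spring shuts it once the tray's body is at least 32 mm inside the mouth.
- flap_b (a joint): The like spring flap of bay_b: 0 = shut, grows as it swings inwards.
- flap_c (a joint): The like spring flap of bay_c: 0 = shut, grows as it swings inwards.
- tasting_board: Dark wooden tasting board, 190 x 120 x 13 mm, on the counter beyond the display's left end; the display tray that was taken out for customers stands on it. Origin: middle of its underside.
- swing_bottle: Milk bottle with a swing top, 66 mm thick, 182 mm high, standing left of the fresh trays. Loose; to be left alone. Origin: middle of the underside.
- nib_jar: Glass jar with a cork lid, 65 mm thick, 110 mm high, standing behind the fresh trays. Loose; to be left alone. Origin: middle of the underside.
- scoop: Steel sweet scoop with a wooden handle, 138 x 42 x 21 mm, long axis y, lying between fresh trays. Loose; to be left alone. Origin: middle of the underside.
- card_stand: Small oak block with a product card, 85 x 24 x 57 mm, standing to the right. Loose; to be left alone. Origin: middle of the underside.
- counter_brush: Crumb brush, 131 x 26 x 30 mm, lying at the right. Loose; to be left alone. Origin: middle of the underside.
- tongs: Small steel serving tongs, 170 x 32 x 18 mm, long axis y, lying fixed between two fresh trays. Origin: middle of the underside.
- case_edge (a point): Foot of the near left upright edge of the tall glass case (478 mm high, fixed), which runs from here to the right and away; keep a carried tray clear of it.
- box_corner (a point): Nearest corner, at the rim, of the fixed big box of chocolate cups (rim 142 mm above the counter, cups up to 170 mm), which runs from here away and to the right, close by the display's right end.

How it is judged:
On the way:
1. the nose of the fresh tray of the missing kind goes in through the flap of the empty bay (((horizontal distance between cups_shown and tasting_board below 0.08 m and ((x of cups_fresh in the frame of bay_a above 0 m and y of cups_fresh in the frame of bay_a between -0.012 and 0.012 m and z of cups_fresh in the frame of bay_a between -0.01 and 0.02 m and value of joint flap_a above 0.3 rad) or (x of cups_fresh in the frame of bay_b above 0 m and y of cups_fresh in the frame of bay_b between -0.012 and 0.012 m and z of cups_fresh in the frame of bay_b between -0.01 and 0.02 m and value of joint flap_b above 0.3 rad) or (x of cups_fresh in the frame of bay_c above 0 m and y of cups_fresh in the frame of bay_c between -0.012 and 0.012 m and z of cups_fresh in the frame of bay_c between -0.01 and 0.02 m and value of joint flap_c above 0.3 rad))) or (horizontal distance between logs_shown and tasting_board below 0.08 m and ((x of logs_fresh in the frame of bay_a above 0 m and y of logs_fresh in the frame of bay_a between -0.012 and 0.012 m and z of logs_fresh in the frame of bay_a between -0.01 and 0.02 m and value of joint flap_a above 0.3 rad) or (x of logs_fresh in the frame of bay_b above 0 m and y of logs_fresh in the frame of bay_b between -0.012 and 0.012 m and z of logs_fresh in the frame of bay_b between -0.01 and 0.02 m and value of joint flap_b above 0.3 rad) or (x of logs_fresh in the frame of bay_c above 0 m and y of logs_fresh in the frame of bay_c between -0.012 and 0.012 m and z of logs_fresh in the frame of bay_c between -0.01 and 0.02 m and value of joint flap_c above 0.3 rad))) or (horizontal distance between rolls_shown and tasting_board below 0.08 m and ((x of rolls_fresh in the frame of bay_a above 0 m and y of rolls_fresh in the frame of bay_a between -0.012 and 0.012 m and z of rolls_fresh in the frame of bay_a between -0.01 and 0.02 m and value of joint flap_a above 0.3 rad) or (x of rolls_fresh in the frame of bay_b above 0 m and y of rolls_fresh in the frame of bay_b between -0.012 and 0.012 m and z of rolls_fresh in the frame of bay_b between -0.01 and 0.02 m and value of joint flap_b above 0.3 rad) or (x of rolls_fresh in the frame of bay_c above 0 m and y of rolls_fresh in the frame of bay_c between -0.012 and 0.012 m and z of rolls_fresh in the frame of bay_c between -0.01 and 0.02 m and value of joint flap_c above 0.3 rad))))), for 0.1 s.
At the end, for the whole second after the job is handed in: The fresh tray of the missing kind lies flat in the empty bay, released and at rest, nose at the back (within about 8 mm), straight within 7 degrees, and all flaps are shut (under 0.12 rad) (((horizontal distance between cups_shown and tasting_board below 0.08 m and ((x of cups_fresh in the frame of bay_a between 0.071 and 0.09 m and y of cups_fresh in the frame of bay_a between -0.008 and 0.008 m and z of cups_fresh in the frame of bay_a between -0.003 and 0.004 m and angle between the x axis of cups_fresh and the x axis of bay_a, either way round below 0.12 rad) or (x of cups_fresh in the frame of bay_b between 0.071 and 0.09 m and y of cups_fresh in the frame of bay_b between -0.008 and 0.008 m and z of cups_fresh in the frame of bay_b between -0.003 and 0.004 m and angle between the x axis of cups_fresh and the x axis of bay_b, either way round below 0.12 rad) or (x of cups_fresh in the frame of bay_c between 0.071 and 0.09 m and y of cups_fresh in the frame of bay_c between -0.008 and 0.008 m and z of cups_fresh in the frame of bay_c between -0.003 and 0.004 m and angle between the x axis of cups_fresh and the x axis of bay_c, either way round below 0.12 rad)) and angle between cups_fresh's own z axis and vertical below 0.06 rad and linear speed of cups_fresh below 0.02 m/s) or (horizontal distance between logs_shown and tasting_board below 0.08 m and ((x of logs_fresh in the frame of bay_a between 0.071 and 0.09 m and y of logs_fresh in the frame of bay_a between -0.008 and 0.008 m and z of logs_fresh in the frame of bay_a between -0.003 and 0.004 m and angle between the x axis of logs_fresh and the x axis of bay_a, either way round below 0.12 rad) or (x of logs_fresh in the frame of bay_b between 0.071 and 0.09 m and y of logs_fresh in the frame of bay_b between -0.008 and 0.008 m and z of logs_fresh in the frame of bay_b between -0.003 and 0.004 m and angle between the x axis of logs_fresh and the x axis of bay_b, either way round below 0.12 rad) or (x of logs_fresh in the frame of bay_c between 0.071 and 0.09 m and y of logs_fresh in the frame of bay_c between -0.008 and 0.008 m and z of logs_fresh in the frame of bay_c between -0.003 and 0.004 m and angle between the x axis of logs_fresh and the x axis of bay_c, either way round below 0.12 rad)) and angle between logs_fresh's own z axis and vertical below 0.06 rad and linear speed of logs_fresh below 0.02 m/s) or (horizontal distance between rolls_shown and tasting_board below 0.08 m and ((x of rolls_fresh in the frame of bay_a between 0.071 and 0.09 m and y of rolls_fresh in the frame of bay_a between -0.008 and 0.008 m and z of rolls_fresh in the frame of bay_a between -0.003 and 0.004 m and angle between the x axis of rolls_fresh and the x axis of bay_a, either way round below 0.12 rad) or (x of rolls_fresh in the frame of bay_b between 0.071 and 0.09 m and y of rolls_fresh in the frame of bay_b between -0.008 and 0.008 m and z of rolls_fresh in the frame of bay_b between -0.003 and 0.004 m and angle between the x axis of rolls_fresh and the x axis of bay_b, either way round below 0.12 rad) or (x of rolls_fresh in the frame of bay_c between 0.071 and 0.09 m and y of rolls_fresh in the frame of bay_c between -0.008 and 0.008 m and z of rolls_fresh in the frame of bay_c between -0.003 and 0.004 m and angle between the x axis of rolls_fresh and the x axis of bay_c, either way round below 0.12 rad)) and angle between rolls_fresh's own z axis and vertical below 0.06 rad and linear speed of rolls_fresh below 0.02 m/s)) and value of joint each of flap_a, flap_b, flap_c below 0.12 rad); the robot touches nothing.
It fails at once if a tray of a kind that the display is not short of is moved more than 20 mm ((not (horizontal distance between cups_shown and tasting_board below 0.08 m) and distance of cups_fresh from where it was at the start of the episode above 0.02 m) or (not (horizontal distance between logs_shown and tasting_board below 0.08 m) and distance of logs_fresh from where it was at the start of the episode above 0.02 m) or (not (horizontal distance between rolls_shown and tasting_board below 0.08 m) and distance of rolls_fresh from where it was at the start of the episode above 0.02 m)).
It fails at once if a tray of the display is shifted more than 15 mm (distance of any of cups_shown, logs_shown, rolls_shown from where it was at the start of the episode above 0.015 m).
It fails at once if a fresh tray is tipped more than 25 degrees (angle between any of cups_fresh, logs_fresh, rolls_fresh's own z axis and vertical above 0.436 rad).
It fails at once if a bystander is shifted more than 25 mm (distance of any of swing_bottle, nib_jar, scoop, card_stand, counter_brush from where it was at the start of the episode above 0.025 m).
It fails at once if the bottle or the jar is tipped (angle between any of swing_bottle, nib_jar's own z axis and vertical above 0.3 rad).
It also fails if it takes over 54 s, if anything falls off the work surface, if the arm or the gripper's body presses on something with over 40 N, if the wrist force passes 120 N, or if a joint passes its speed limit or range.

## Working session

There is one attempt and no reset: what is moved stays moved. The work goes in short steps, Python scripts to look and compute and a shell command to move; the robot and the scene stay as the last step left them, time stands still between calls to the robot, and variables do not carry over. Pictures are saved under pics/ and viewed, at most 10 in all, crops included, and the job is handed in when it is done.

```bash
ls; mkdir -p pics
python3 - <<'E'
from station import *
import cv2,numpy as np
for n in("scene","top"):
    im=camera(n); cv2.imwrite(f"pics/{n}0.png",cv2.resize(im[:,:,::-1],(800,500),interpolation=cv2.INTER_CUBIC)); np.save(f"pics/{n}0.npy",im)
    m=camera_model(n); R=np.array(m["R"]);print(n,m["fx"],m["cx"],m["cy"],(-R.T@np.array(m["t"])).round(3),R.round(3).tolist())
print(observe())
E
```

```text
pics
scene 457.8525620040963 315.8896822927805 197.62015215760374 [-0.353 -0.454  1.317] [[0.529, -0.849, 0.0], [-0.648, -0.404, -0.646], [0.548, 0.341, -0.764]]
top 445.4785800399883 319.45111414907785 188.1873427049853 [0.315 0.075 1.907] [[0.013, -1.0, -0.012], [-0.993, -0.012, -0.12], [0.12, 0.013, -0.993]]
{'t': 0.1, 'joints': array([ 1.17337402e+00,  3.13904014e-01,  4.50845131e-02,  1.30358989e+00,
       -1.71953789e-05,  1.43121539e+00]), 'qvel': array([-5.28916938e-04, -2.03750196e-03,  1.99722561e-03, -6.83370812e-04,
       -9.53943915e-06,  4.23412279e-04]), 'joint_torque': array([ 3.24522887e-03, -4.81723988e+01,  2.99244314e+01,  1.27991408e-02,
       -1.83381921e-04,  4.60339649e-06]), 'position': array([0.14644729, 0.55556713, 0.23050684]), 'tcp_rot': array([-4.03842248e-01, -3.11511243e+00,  2.44985297e-03]), 'contact_force': array([-0.69668699,  1.25849919, -0.19076754]), 'torque': array([-0.01461803,  0.04836921,  0.00510238]), 'gripper_force': 0.0, 'finger_gap': 1.0021107103417555}
```

View pics/scene0.png

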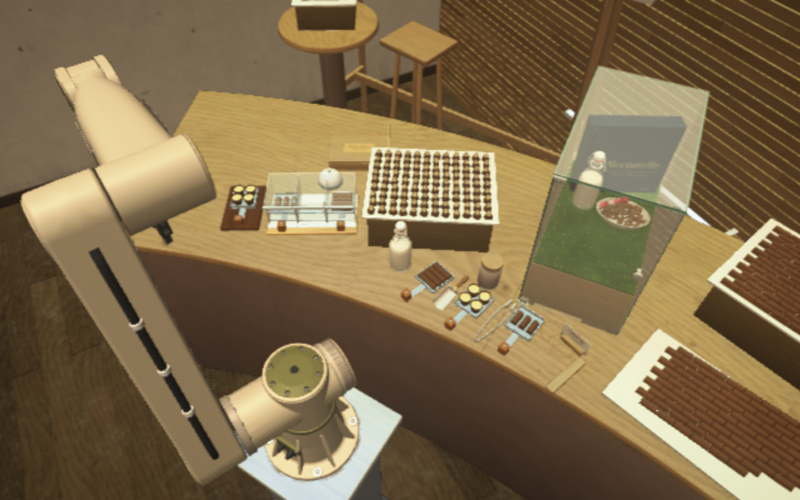

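View pics/top0.png

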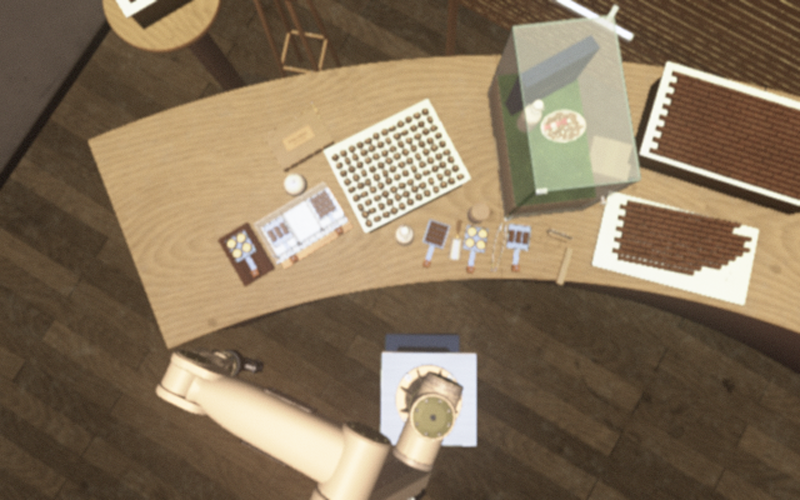

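The cups tray is on the tasting board (top picture, about 243,245), and the middle bay is empty (303,217). So the tray to move is cups_fresh, at about (475,240). I'll crop in for measuring.

Run:
```python
import cv2,numpy as np
t=np.load("pics/top0.npy")[:,:,::-1];s=np.load("pics/scene0.npy")[:,:,::-1]
# top crop display cols 170..290 rows 140..235 ; tray 330..430
a=cv2.resize(t[140:230,170:290],None,fx=6,fy=6,interpolation=cv2.INTER_CUBIC)
b=cv2.resize(t[155:225,310:430],None,fx=6,fy=6,interpolation=cv2.INTER_CUBIC)
cv2.imwrite("pics/c1.png",a);cv2.imwrite("pics/c2.png",b)
c=cv2.resize(s[130:195,205:295],None,fx=8,fy=8,interpolation=cv2.INTER_CUBIC)
cv2.imwrite("pics/c3.png",c)
```

```text
(no output)
```

View pics/c1.png

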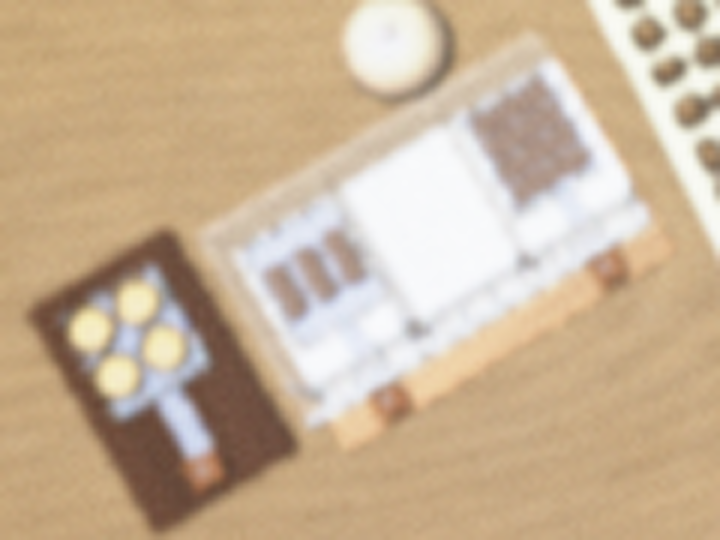

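View pics/c2.png

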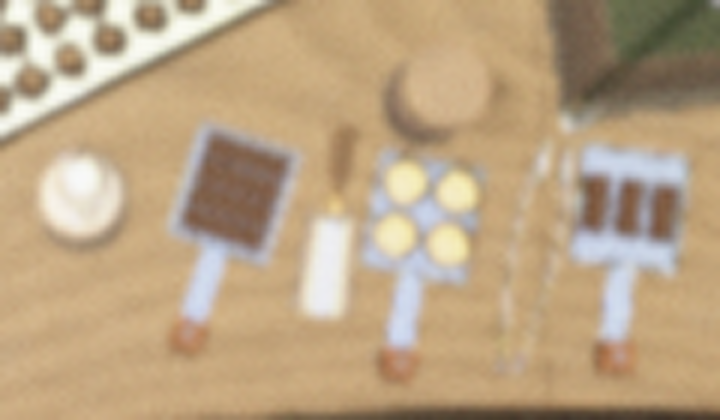

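View pics/c3.png

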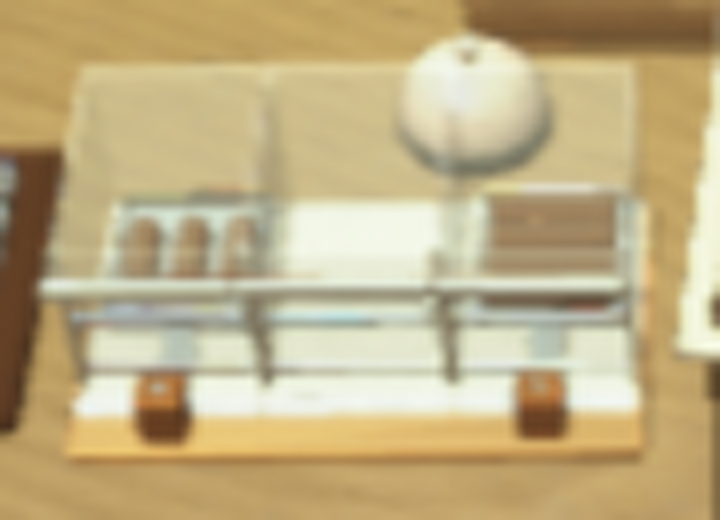

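The bay pair's grip blocks sit at 6x-crop (390,400) and (607,268), with the plinth front running from (340,447) to (672,250). The empty bay lies midway between them. The target's cup domes are around (425,215) and its block at (397,362) in the second crop. Next I'll convert these to world positions.

```bash
cat > h.py <<'E'
import numpy as np,cv2
from station import *
def ray(n,u,v,z):
    m=camera_model(n);R=np.array(m["R"]);c=-R.T@np.array(m["t"])
    d=R.T@np.array([(u-m["cx"])/m["fx"],(v-m["cy"])/m["fy"],1]);return c+d*(z-c[2])/d[2]
def proj(n,X):
    m=camera_model(n);p=np.array(m["R"])@X+np.array(m["t"]);return np.array([m["fx"]*p[0]/p[2]+m["cx"],m["fy"]*p[1]/p[2]+m["cy"]])
def blobs(im,lo,hi,box,amin=4):
    x0,y0,x1,y1=box;k=6
    a=cv2.resize(im[y0:y1,x0:x1],None,fx=k,fy=k,interpolation=cv2.INTER_CUBIC)
    h=cv2.inRange(cv2.cvtColor(a,cv2.COLOR_RGB2HSV),lo,hi)
    n,_,st,ce=cv2.connectedComponentsWithStats(h)
    return [((ce[i]+.5)/k-.5+[x0,y0],round(st[i,4]/k/k,1),(st[i,2:4]/k).round(1)) for i in range(1,n) if st[i,4]>amin*k*k]
E
python3 - <<'E'
from h import *
t=np.load("pics/top0.npy");s=np.load("pics/scene0.npy")
for nm,box in(("disp",(170,140,290,230)),("tray",(310,155,430,225))):
    for l,lo,hi in(("block",(2,110,90),(14,255,220)),("cream",(20,60,190),(32,160,255))):
        print(nm,l)
        for c,a,w in blobs(t,lo,hi,box,8): print(c.round(1),a,w,ray("top",*c,.030 if nm=="tray" else .043).round(4))
    
print("scene blocks")
for box in((205,130,295,195),(310,200,430,290)):
  for c,a,w in blobs(s,(2,110,70),(14,255,230),box,8): print(c.round(1),a,w,ray("scene",*c,.02).round(4))
for u,v in((340,447),(672,250)):print("plinth",ray("top",170+(u+.5)/6-.5,140+(v+.5)/6-.5,.010).round(4))
for u,v in((417,327),(523,262)):print("dark",ray("top",170+(u+.5)/6-.5,140+(v+.5)/6-.5,.10).round(4))
for u,v in((68,457),(640,455)):print("plinthS",ray("scene",205+(u+.5)/8-.5,130+(v+.5)/8-.5,.0).round(4))
E
```

```text
disp block
[193.5 209.3] 302.7 [40.2 49.3] [0.4439 0.6292 0.043 ]
[271.8 185.1] 9.9 [4.5 5.8] [0.5504 0.3023 0.043 ]
[206.3 207.2] 21.7 [10.7  8.7] [0.4533 0.5757 0.043 ]
[235.3 207.5] 14.2 [6.  5.7] [0.4539 0.4532 0.043 ]
disp cream
[192.5 189.3] 18.4 [6.7 6.7] [0.5285 0.6375 0.043 ]
[184.6 194.2] 22.2 [6.8 7.2] [0.5074 0.6702 0.043 ]
[197.1 196.7] 15.2 [6.5 5.5] [0.4971 0.6165 0.043 ]
[188.9 201.8] 18.2 [6.8 6.3] [0.4754 0.6502 0.043 ]
tray block
[408.6 187.9] 9.9 [2.2 6.5] [ 0.5468 -0.2766  0.03  ]
[420.  189.9] 9.2 [2.2 6.3] [ 0.539  -0.3245  0.03  ]
[340.8 211.3] 15.9 [6.3 5. ] [0.4441 0.0098 0.03  ]
[411.7 214.7] 19.2 [6.7 5.3] [ 0.4338 -0.2881  0.03  ]
[375.6 215.9] 19.0 [7.  5.3] [ 0.4267 -0.1366  0.03  ]
tray cream
[377.9 183.7] 17.9 [6.5 6.3] [ 0.5635 -0.1466  0.03  ]
[387.  185.8] 21.4 [6.8 6.7] [ 0.5549 -0.185   0.03  ]
[376.4 192.9] 15.9 [6.2 5.7] [ 0.5241 -0.1401  0.03  ]
[385.3 194.8] 21.6 [7.  6.2] [ 0.5163 -0.1777  0.03  ]
scene blocks
[207.4 163.5] 133.8 [ 7.5 34.7] [0.5003 0.584  0.02  ]
[225.  181.5] 24.9 [6.  8.3] [0.4621 0.4633 0.02  ]
[272.2 181.5] 23.9 [5.3 6. ] [0.5578 0.3105 0.02  ]
[347.4 220.4] 258.2 [25.8 19.8] [ 0.5464 -0.0253  0.02  ]
[324.7 237. ] 34.1 [7.5 7. ] [0.4423 0.0059 0.02  ]
[413.3 255.1] 23.2 [8.5 8.8] [ 0.5358 -0.2847  0.02  ]
[336.9 276.9] 1546.4 [79.7 36.5] [ 0.3281 -0.1094  0.02  ]
[419.5 258.7] 25.3 [8.7 9.3] [ 0.5336 -0.3082  0.02  ]
[359.5 260.2] 34.4 [8.  6.5] [ 0.4229 -0.1412  0.02  ]
[425.6 262.9] 23.6 [8.3 9. ] [ 0.5294 -0.3318  0.02  ]
[402.2 279.9] 36.0 [9.  7.2] [ 0.4299 -0.2933  0.02  ]
plinth [0.4275 0.4977 0.01  ]
plinth [0.5718 0.2646 0.01  ]
dark [0.5046 0.4283 0.1   ]
dark [0.5501 0.3573 0.1   ]
plinthS [0.4295 0.4995 0.    ]
plinthS [0.5759 0.267  0.    ]
```

```bash
python3 -m creep '[[[0,0,0],[-2,-1.3,-1],0],[[0,0,0],[-4,-2.6,-2.3],0],[[0,0,0],[-6,-3.9,-2.3],0],[[0,0,0],[-8,-5.2,-2.3],0],[[0,0,0],[-9.7,-6.3,-2.3],0],[[0,0,0],[-9.7,-6.3,-2.3],0],[[0,0,0],[-9.7,-6.3,-2.3],0]]'
cat >> h.py <<'E'
from scipy.spatial.transform import Rotation as Ro
def target(hd,tilt,flip=1):
    h=np.radians(hd);a=np.radians(tilt);f=np.array([np.cos(h),np.sin(h),0]);l=np.array([-f[1],f[0],0])
    z=np.sin(a)*f+np.array([0,0,-np.cos(a)]);y=flip*l;return np.c_[np.cross(y,z),y,z]
def delta(g,hd,tilt,flip=1):  # g: wanted grasp-point position
    o=observe();R0=Ro.from_rotvec(o["tcp_rot"]).as_matrix();R1=target(hd,tilt,flip)
    p=np.array(g)+.019*R1[:,2]
    return (np.degrees(Ro.from_matrix(R0.T@R1).as_rotvec())/10).round(2),(R0.T@(p-o["position"])/.03).round(2)
E
python3 - <<'E'
from h import *
t=np.load("pics/top0.npy")
x0,y0,x1,y1=365,175,400,225;k=8
a=cv2.resize(t[y0:y1,x0:x1],None,fx=k,fy=k,interpolation=cv2.INTER_CUBIC);hsv=cv2.cvtColor(a,cv2.COLOR_RGB2HSV)
m=cv2.inRange(hsv,(85,15,60),(140,255,255))|cv2.inRange(hsv,(20,50,190),(35,170,255))
m=cv2.morphologyEx(m,cv2.MORPH_CLOSE,np.ones((25,25)));mb=cv2.morphologyEx(m,cv2.MORPH_OPEN,np.ones((60,60)))
c=max(cv2.findContours(mb,0,2)[0],key=cv2.contourArea);r=cv2.minAreaRect(c);f=lambda p:(np.array(p)+.5)/k-.5+[x0,y0]
print("tray",ray("top",*f(r[0]),.014).round(4),np.array(r[1])/k*1.89/445,r[2])
q=[ray("top",*f(p),.014) for p in cv2.boxPoints(r)];print(np.round(q,4))
pt=lambda L,n,z:[ray(n,o[0]+(u+.5)/o[2]-.5,o[1]+(v+.5)/o[2]-.5,z).round(4) for o in[(170,140,6) if n=="top" else (205,130,8)] for u,v in L]
print("wallfeet",pt([(265,380),(450,380)],"scene",.013))
print("railS",pt([(42,288),(640,288)],"scene",.1065)); print("railT",pt([(312,415),(648,212)],"top",.111))
print("blk base S",pt([(163,440),(541,437)],"scene",.013))
print("bottle",ray("top",310+80/6,155+195/6,.1).round(3))
for n in (1,-1): print(delta((.40,-.13,.25),-13,45,n))
E
```

```text
t: 0.98
position: [0.3816, 0.2968, 0.2999]
tcp_rot: [-0.412, -3.114, 0.001]
contact_force: [-0.3, 0.4, 0.3]
finger_gap: 1.0
gripper_force: 0.0
tray [ 0.5325 -0.1585  0.014 ] [0.07698034 0.06742416] 90.0
[[ 0.5712 -0.1247  0.014 ]
 [ 0.572  -0.1926  0.014 ]
 [ 0.4941 -0.1922  0.014 ]
 [ 0.4933 -0.1247  0.014 ]]
wallfeet [array([0.5107, 0.4416, 0.013 ]), array([0.5581, 0.3655, 0.013 ])]
railS [array([0.44  , 0.5002, 0.1065]), array([0.5855, 0.2668, 0.1065])]
railT [array([0.4429, 0.495 , 0.111 ]), array([0.5839, 0.2715, 0.111 ])]
blk base S [array([0.4541, 0.4586, 0.013 ]), array([0.5512, 0.3065, 0.013 ])]
bottle [0.536 0.084 0.1  ]
(array([-0.09, -4.5 , -0.2 ]), array([ -4.74, -13.56,   2.12]))
(array([-6.82,  0.13, 16.45]), array([ -4.74, -13.56,   2.12]))
```

```bash
python3 -m creep '[[[0,0,0],[-0.5,-2,0],0.3],[[0,-0.5,0],[-1,-4,0],0.3],[[0,-1.2,0],[-1.6,-6,0],0.3],[[0,-2,0],[-2.4,-8,0.5],0.3],[[0,-2.8,-0.1],[-3.2,-10,1],0.3],[[0,-3.6,-0.1],[-4,-12,1.5],0.3],[[-0.1,-4.2,-0.2],[-4.7,-13.5,2.1],0.3],[[-0.1,-4.5,-0.2],[-4.7,-13.5,2.1],0.3],[[-0.1,-4.5,-0.2],[-4.7,-13.5,2.1],0.3],[[-0.1,-4.5,-0.2],[-4.7,-13.5,2.1],0.3]]' 60
python3 - <<'E'
from h import *
o=observe();R=Ro.from_rotvec(o["tcp_rot"]).as_matrix();print(R.round(3).tolist(),o["joints"].round(2),(o["position"]-.019*R[:,2]).round(4))
f=np.array([np.cos(np.radians(-11.7)),np.sin(np.radians(-11.7)),0]);b=np.array([.427,-.1368,0])
for g in (b-.045*f+[0,0,.06], b-.004*f+[0,0,.026]):print(g.round(4),delta(g,-11.7,45,1))
E
```

```text
t: 2.22
position: [0.4132, -0.1277, 0.2378]
tcp_rot: [0.259, 2.345, -0.103]
contact_force: [1.6, 1.1, -0.2]
finger_gap: 0.697
gripper_force: 0.0
[[-0.69, 0.217, 0.691], [0.156, 0.976, -0.151], [-0.707, 0.003, -0.707]] [-0.75 -0.58 -0.98  0.45  0.37 -0.39] [ 0.4001 -0.1248  0.2513]
[ 0.3829 -0.1277  0.06  ] (array([-0.05, -0.  , -0.07]), array([ 4.89, -0.23,  4.13]))
[ 0.4231 -0.136   0.026 ] (array([-0.05, -0.  , -0.07]), array([ 4.72, -0.22,  5.9 ]))
```

```bash
python3 -m creep '[[[0,0,0],[1,0,1],0.3],[[0,0,0],[2,-0.1,2],0.3],[[0,0,0],[3,-0.2,3],0.3],[[0,0,0],[4,-0.2,3],0.3],[[0,0,0],[4.7,-0.2,3],0.3],[[0,0,0],[4.7,-0.2,3],0.3],[[0,0,0],[4.7,-0.2,3],0.3]]'
python3 - <<'E'
from h import *
o=observe();R=Ro.from_rotvec(o["tcp_rot"]).as_matrix();print(o["joints"].round(2),(o["position"]-.019*R[:,2]).round(4),R[:,2].round(3))
f=np.array([np.cos(np.radians(-11.7)),np.sin(np.radians(-11.7)),0]);b=np.array([.427,-.1368,0])
for g in (b-.004*f+[0,0,.026],):print(g.round(4),delta(g,-11.7,45,1),delta(g,-11.7,40,1))
im=camera("scene")[:,:,::-1];cv2.imwrite("pics/s2.png",cv2.resize(im[190:320,270:450],None,fx=4,fy=4,interpolation=cv2.INTER_CUBIC))
E
```

```text
t: 3.1
position: [0.4114, -0.1716, 0.1728]
tcp_rot: [0.251, 2.406, -0.063]
contact_force: [0.5, 0.3, 0.2]
finger_gap: 0.701
gripper_force: 0.0
[-0.89 -0.39 -1.03  0.35  0.45 -0.54] [ 0.399  -0.1694  0.187 ] [ 0.652 -0.114 -0.749]
[ 0.4231 -0.136   0.026 ] (array([ 0.12, -0.36, -0.07]), array([3.11, 1.11, 4.42])) (array([ 0.12,  0.14, -0.07]), array([3.16, 1.11, 4.42]))
```

View pics/s2.png

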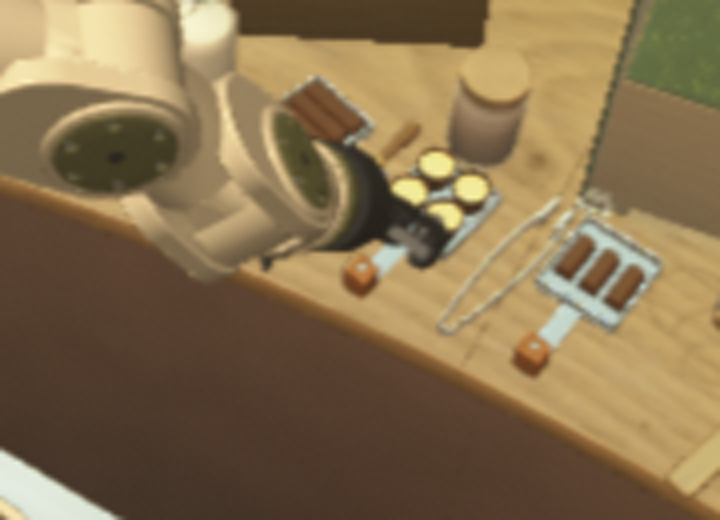

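The block is at (360,272) in the crop. The elbow joint is at its limit (-1.03), so 45° is too much lean here. I'll test a smaller lean while moving up, which also shows which pose the moves count from.

```bash
python3 -m creep '[[[0,0.3,0],[-0.5,0.5,-0.2],0.3],[[0,0.6,0],[-1,1.1,-0.3],0.3],[[0,0.6,0],[-1,1.1,-0.3],0.3]]'
python3 - <<'E'
from h import *
o=observe();R=Ro.from_rotvec(o["tcp_rot"]).as_matrix();print(o["joints"].round(2),(o["position"]-.019*R[:,2]).round(4),R[:,2].round(3))
f=np.array([np.cos(np.radians(-11.7)),np.sin(np.radians(-11.7)),0]);b=np.array([.427,-.1368,0])
for T in(35,30):print(T,delta(b-.002*f+[0,0,.10],-11.7,T,1))
E
```

```text
t: 3.52
position: [0.436, -0.143, 0.2018]
tcp_rot: [0.256, 2.507, -0.051]
contact_force: [1.1, 0.2, -0.7]
finger_gap: 0.7
gripper_force: 0.0
[-0.69 -0.36 -0.87  0.5   0.3  -0.4 ] [ 0.4251 -0.1412  0.2173] [ 0.575 -0.096 -0.813]
35 (array([ 0.13,  0.06, -0.03]), array([2.31, 0.05, 3.16]))
30 (array([ 0.13,  0.56, -0.03]), array([2.37, 0.05, 3.16]))
```

```bash
python3 -m creep '[[[0,0,0],[0.6,0,0.8],0.3],[[0.1,0.1,0],[1.2,0,1.6],0.3],[[0.1,0.1,0],[1.8,0,2.4],0.3],[[0.1,0.1,0],[2.3,0,3.1],0.3],[[0.1,0.1,0],[2.3,0,3.1],0.3],[[0.1,0.1,0],[2.3,0,3.1],0.3]]'
python3 - <<'E'
from h import *
o=observe();R=Ro.from_rotvec(o["tcp_rot"]).as_matrix();print(o["joints"].round(2),(o["position"]-.019*R[:,2]).round(4),R[:,2].round(3))
f=np.array([np.cos(np.radians(-11.7)),np.sin(np.radians(-11.7)),0]);b=np.array([.427,-.1368,0])
for T in(42,38,35):print(T,delta(b-.003*f+[0,0,.024],-11.7,T,1))
E
```

```text
t: 4.28
position: [0.4426, -0.1465, 0.0972]
tcp_rot: [0.271, 2.55, -0.06]
contact_force: [0.4, 1.1, 0.3]
finger_gap: 0.699
gripper_force: 0.0
[-0.66 -0.17 -1.03  0.18  0.25 -0.38] [ 0.4324 -0.1446  0.1131] [ 0.538 -0.1   -0.837]
42 (array([ 0.06, -0.89, -0.07]), array([1.8 , 0.17, 2.3 ]))
38 (array([ 0.06, -0.49, -0.06]), array([1.85, 0.17, 2.31]))
35 (array([ 0.06, -0.19, -0.06]), array([1.88, 0.16, 2.31]))
```

The elbow limit makes a big lean unreachable here. I'll grip with about 18° of lean, insert most of the way, then regrip leaning further back at the bay for the final push.

```bash
python3 -m creep '[[[0,0.7,0],[0,0,-0.3],0.3],[[0,1.4,0],[0.3,0.1,0],0.3],[[0.1,1.4,0],[0.8,0.2,0.3],0.3],[[0.1,1.4,0],[0.8,0.2,0.3],0.3]]'
python3 - <<'E'
from h import *
o=observe();R=Ro.from_rotvec(o["tcp_rot"]).as_matrix();print(o["joints"].round(2),(o["position"]-.019*R[:,2]).round(4),R[:,2].round(3))
f=np.array([np.cos(np.radians(-11.7)),np.sin(np.radians(-11.7)),0]);b=np.array([.427,-.1368,0])
for T in(22,18,15):print(T,delta(b-.002*f+[0,0,.022],-11.7,T,1))
E
```

```text
t: 4.78
position: [0.4277, -0.1357, 0.0756]
tcp_rot: [0.3, 2.796, -0.049]
contact_force: [-0.3, 0.6, -0.4]
finger_gap: 0.699
gripper_force: 0.0
[-0.56 -0.05 -0.85  0.45  0.11 -0.33] [ 0.4217 -0.1344  0.0935] [ 0.318 -0.068 -0.946]
22 (array([-0.02, -0.3 , -0.05]), array([ 0.63, -0.04,  2.29]))
18 (array([-0.01,  0.1 , -0.05]), array([ 0.67, -0.04,  2.29]))
15 (array([-0.01,  0.4 , -0.05]), array([ 0.7 , -0.04,  2.29]))
```

```bash
python3 -m creep '[[[0,0,0],[0.3,0,0.6],0.3],[[0,0,0],[0.6,0,1.2],0.3],[[0,0,0],[0.6,0,1.7],0.3],[[0,0,0],[0.6,0,2.1],0.3],[[0,0,0],[0.6,0,2.1],0.3],[[0,0,0],[0.6,0,2.1],0.3]]'
python3 - <<'E'
from h import *
o=observe();R=Ro.from_rotvec(o["tcp_rot"]).as_matrix();print(o["joints"].round(2),(o["position"]-.019*R[:,2]).round(4),R[:,2].round(3))
im=camera("scene")[:,:,::-1];cv2.imwrite("pics/s3.png",cv2.resize(im[210:290,320:420],None,fx=7,fy=7,interpolation=cv2.INTER_CUBIC))
E
```

```text
t: 5.52
position: [0.4334, -0.1383, 0.0121]
tcp_rot: [0.3, 2.792, -0.052]
contact_force: [0.6, -0.1, 0.3]
finger_gap: 0.699
gripper_force: 0.0
[-0.56  0.08 -0.94  0.23  0.11 -0.33] [ 0.4273 -0.137   0.03  ] [ 0.321 -0.071 -0.944]
```

View pics/s3.png

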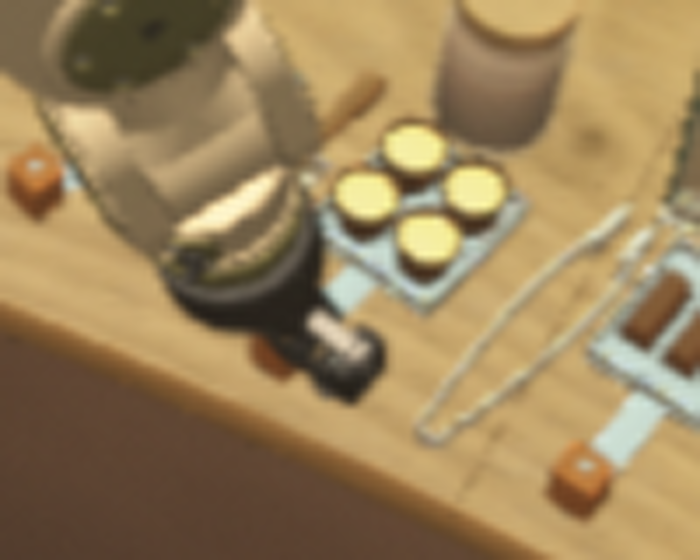

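The fingers straddle the block (block at (275,355) behind the near finger). I'll drop 4 mm and grip.

```bash
python3 -m creep '[[[0,0,0],[0,0,0.13],0.3],[[0,0,0],[0,0,0.13],0.6],[[0,0,0],[0,0,0.13],0.85],[[0,0,0],[0,0,0.13],0.85],[[0,0,0],[0,0,0.13],0.85],[[0,0,0],[0,0,0.13],0.85]]' 80
python3 - <<'E'
from h import *
o=observe();R=Ro.from_rotvec(o["tcp_rot"]).as_matrix();print(o["joints"].round(2),(o["position"]-.019*R[:,2]).round(4),R.round(3).tolist(),o["contact_force"].round(1))
E
```

```text
t: 6.32
position: [0.4347, -0.1385, 0.0078]
tcp_rot: [0.3, 2.792, -0.052]
contact_force: [-2.1, -0.4, 2.9]
finger_gap: 0.264
gripper_force: 79.5
[-0.56  0.1  -0.94  0.22  0.11 -0.33] [ 0.4286 -0.1371  0.0258] [[-0.923, 0.213, 0.321], [0.2, 0.977, -0.071], [-0.328, -0.001, -0.945]] [-2.1 -0.4  2.9]
```

```bash
python3 -m creep '[[[0,0,0],[-0.1,0,-0.2],0.85],[[0,0,0],[-0.2,0,-0.6],0.85],[[0,0,0],[-0.4,0,-1.2],0.85],[[0,0,0],[-0.7,0,-2],0.85],[[0,0,0],[-1,0,-2.8],0.85],[[0,0,0],[-1.3,0,-3.7],0.85],[[0,0,0],[-1.6,0,-4.6],0.85],[[0,0,0],[-1.9,0,-5.5],0.85],[[0,0,0],[-2.2,0,-6.3],0.85],[[0,0,0],[-2.4,0,-6.9],0.85]]'
python3 - <<'E'
from h import *
o=observe();R=Ro.from_rotvec(o["tcp_rot"]).as_matrix();print(o["joints"].round(2),(o["position"]-.019*R[:,2]).round(4),R[:,2].round(3))
f=np.array([.847,.531,0]);l=np.array([-.531,.847,0]);L=.0556;M=.666
for g in (f*(M-.2)+l*L+[0,0,.245],):print(g.round(4),delta(g,32.1,18.8,1))
im=camera("scene")[:,:,::-1];cv2.imwrite("pics/s4.png",cv2.resize(im[150:280,300:440],None,fx=4,fy=4,interpolation=cv2.INTER_CUBIC))
E
```

```text
t: 7.58
position: [0.4345, -0.1382, 0.2281]
tcp_rot: [0.3, 2.792, -0.053]
contact_force: [0.1, 0.1, -1.5]
finger_gap: 0.262
gripper_force: 78.9
[-0.56 -0.19 -0.56  0.88  0.11 -0.33] [ 0.4285 -0.1368  0.2461] [ 0.321 -0.071 -0.944]
[0.3652 0.2945 0.245 ] (array([-1.45,  0.03, -4.19]), array([ 4.9 , 13.74, -1.68]))
```

View pics/s4.png

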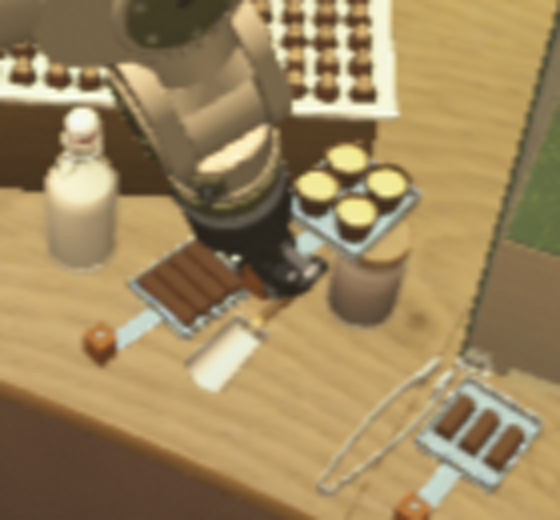

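The tray is lifted, level, with all four cups in place (345,195) and everything else undisturbed. Now swing it over towards the bay.

```bash
python3 -m creep '[[[-0.02,0,-0.04],[0.05,0.14,-0.02],0.85],[[-0.06,0,-0.17],[0.2,0.55,-0.07],0.85],[[-0.13,0,-0.38],[0.44,1.24,-0.15],0.85],[[-0.23,0,-0.67],[0.78,2.2,-0.27],0.85],[[-0.33,0,-0.96],[1.13,3.16,-0.39],0.85],[[-0.44,0.01,-1.26],[1.47,4.12,-0.5],0.85],[[-0.54,0.01,-1.55],[1.81,5.08,-0.62],0.85],[[-0.62,0.01,-1.8],[2.11,5.91,-0.72],0.85],[[-0.68,0.01,-1.97],[2.3,6.46,-0.79],0.85],[[-0.73,0.01,-2.1],[2.45,6.87,-0.84],0.85]]'
python3 - <<'E'
from h import *
o=observe();R=Ro.from_rotvec(o["tcp_rot"]).as_matrix();print(o["joints"].round(2),(o["position"]-.019*R[:,2]).round(4),R[:,2].round(3),R[2,1])
f=np.array([.847,.531,0]);l=np.array([-.531,.847,0]);L=.0556;M=.666
for g in (f*(M-.2)+l*L+[0,0,.245],):print(g.round(4),delta(g,32.1,18.8,1))
E
```

```text
t: 8.88
position: [0.4012, 0.081, 0.2251]
tcp_rot: [-0.248, 2.801, 0.041]
contact_force: [-0.3, 0.2, -1.3]
finger_gap: 0.268
gripper_force: 79.0
[-0.05 -0.29 -0.64  0.9   0.07 -0.22] [0.3952 0.0799 0.2431] [ 0.319  0.057 -0.946] 5.364892683374506e-05
[0.3652 0.2945 0.245 ] (array([-0.71,  0.01, -2.08]), array([-0.26,  7.3 ,  0.02]))
```

```bash
python3 -m creep '[[[-0.01,0,-0.04],[0,0.15,0],0.85],[[-0.06,0,-0.17],[0,0.6,0],0.85],[[-0.13,0,-0.37],[0,1.3,0],0.85],[[-0.23,0,-0.67],[-0.1,2.34,0],0.85],[[-0.33,0,-0.96],[-0.1,3.36,0],0.85],[[-0.43,0,-1.25],[-0.15,4.38,0],0.85],[[-0.53,0,-1.54],[-0.2,5.4,0],0.85],[[-0.61,0.01,-1.79],[-0.22,6.28,0],0.85],[[-0.67,0.01,-1.96],[-0.24,6.86,0],0.85],[[-0.71,0.01,-2.08],[-0.26,7.3,0.02],0.85]]'
python3 - <<'E'
from h import *
o=observe();R=Ro.from_rotvec(o["tcp_rot"]).as_matrix();print(o["joints"].round(2),(o["position"]-.019*R[:,2]).round(4),R[:,2].round(3),R[2,1])
f=np.array([.847,.531,0]);l=np.array([-.531,.847,0]);L=.0556;M=.666
for g in (f*(M-.2)+l*L+[0,0,.0255+.0165],):print(g.round(4),delta(g,32.1,18.8,1))
E
```

```text
t: 10.12
position: [0.3721, 0.2973, 0.2281]
tcp_rot: [-0.778, 2.712, 0.127]
contact_force: [-0.7, 1.2, -0.8]
finger_gap: 0.262
gripper_force: 79.0
[ 0.49 -0.14 -0.53  0.86  0.02 -0.06] [0.3669 0.2941 0.2461] [ 0.276  0.17  -0.946] -0.0015899402026666454
[0.3652 0.2945 0.042 ] (array([-0.01,  0.01, -0.01]), array([2.24, 0.05, 6.42]))
```

```bash
python3 -m creep '[[[0,0,0],[0.1,0,0.3],0.85],[[0,0,0],[0.3,0,0.9],0.85],[[0,0,0],[0.6,0,1.7],0.85],[[0,0,0],[0.9,0,2.6],0.85],[[0,0,0],[1.2,0,3.5],0.85],[[0,0,0],[1.5,0,4.4],0.85],[[0,0,0],[1.8,0,5.2],0.85],[[0,0,0],[2.1,0,5.9],0.85],[[0,0,0],[2.2,0.05,6.3],0.85],[[0,0,0],[2.24,0.05,6.4],0.85]]'
python3 - <<'E'
from h import *
o=observe();R=Ro.from_rotvec(o["tcp_rot"]).as_matrix();g=o["position"]-.019*R[:,2];print(o["joints"].round(2),g.round(4),R[:,2].round(3))
f=np.array([.847,.531,0]);l=np.array([-.531,.847,0]);print(g@f-.666,g@l)
im=camera("scene");np.save("pics/s5.npy",im);cv2.imwrite("pics/s5.png",cv2.resize(im[130:220,205:305,::-1],None,fx=6,fy=6,interpolation=cv2.INTER_CUBIC))
t=camera("top");np.save("pics/t5.npy",t)
E
```

```text
t: 11.38
position: [0.3696, 0.2958, 0.0234]
tcp_rot: [-0.775, 2.715, 0.126]
contact_force: [-0.6, -0.7, -0.8]
finger_gap: 0.264
gripper_force: 79.0
[ 0.49  0.1  -0.88  0.27  0.02 -0.06] [0.3644 0.2926 0.0414] [ 0.274  0.169 -0.947]
-0.20197496678751492 0.05430538366306237
```

View pics/s5.png

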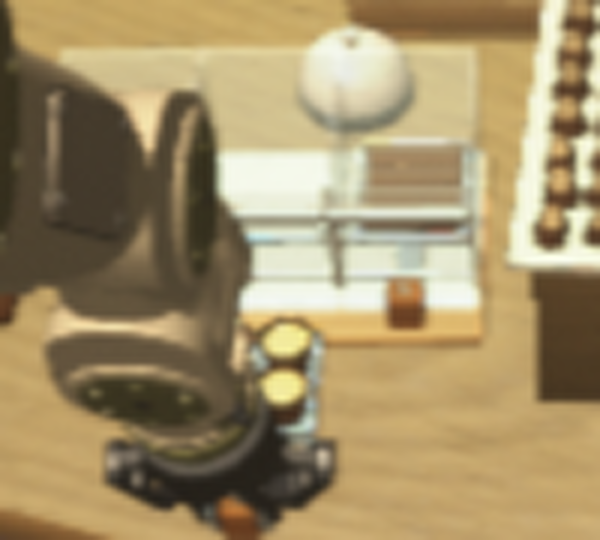

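Run:
```python
from h import *
im=np.load("pics/s5.npy")
k=6;a=cv2.resize(im[130:220,205:305],None,fx=k,fy=k,interpolation=cv2.INTER_CUBIC).astype(int)
f=np.array([.847,.531,0]);l=np.array([-.531,.847,0])
P=lambda u,v,z:ray("scene",205+(u+.5)/k-.5,130+(v+.5)/k-.5,z)
for v in range(350,430,10):
    d=a[v,:,2]-a[v,:,0]  # blue - red : wood negative, steel ~0
    seg=d[290:360];g=np.where((seg[:-1]>-25)&(seg[1:]<=-25))[0]+290
    if len(g): p=P(g[-1],v,.0305);print(v,g[-1],"along",round(p@f-.666,4),"lat",round(p@l,4))
for v in (283,265,250):
    r=a[v,320:360].sum(1);u=320+r.argmin();p=P(u,v,.013);print("wall",v,u,"lat@.013",round(p@l,4),"along",round(p@f-.666,4))
for v in (318,330):
    d=a[v,:,2]-a[v,:,0];print([int(x) for x in d[462:500:3]])
for n,u,v in(("wall",340,285),("blk",390,300),("blk",424,300)):p=P(u,v,.013 if n=="wall" else .028);print(n,round(p@l,4),round(p@f-.666,4))
```

```text
350 320 along -0.0707 lat 0.0171
360 318 along -0.079 lat 0.0177
370 317 along -0.0873 lat 0.0177
380 318 along -0.0955 lat 0.0164
400 314 along -0.1117 lat 0.0175
410 315 along -0.1197 lat 0.0163
420 314 along -0.1277 lat 0.0163
wall 283 339 lat@.013 0.0123 along 0.0024
wall 265 338 lat@.013 0.0141 along 0.0184
wall 250 336 lat@.013 0.0164 along 0.0318
[-110, -110, -110, -111, -114, -112, -103, -94, -87, -84, -86, -89, -90]
[-112, -112, -111, -112, -118, -118, -112, -100, -92, -86, -86, -89, -88]
wall 0.0115 0.0007
blk -0.0236 -0.0263
blk -0.0452 -0.0263
```

```bash
python3 -m creep '[[[0,0,0],[-0.2,0.05,0.07],0.85],[[0,0,0],[-0.57,0.05,0.19],0.85],[[0,0,0],[-0.95,0.05,0.32],0.85],[[0,0,0],[-1.33,0.05,0.45],0.85],[[0,0,0],[-1.7,0.05,0.58],0.85],[[0,0,0],[-2,0.05,0.68],0.85],[[0,0,0],[-2.3,0.05,0.78],0.85],[[0,0,0],[-2.6,0.05,0.88],0.85],[[0,0,0],[-2.84,0.05,0.97],0.85],[[0,0,0],[-2.84,0.05,0.97],0.85]]'
python3 - <<'E'
from h import *
o=observe();R=Ro.from_rotvec(o["tcp_rot"]).as_matrix();g=o["position"]-.019*R[:,2];print(o["joints"].round(2),g.round(4),R[:,2].round(3),o["contact_force"],o["torque"].round(2))
f=np.array([.847,.531,0]);l=np.array([-.531,.847,0]);print(g@f-.666,g@l)
print(delta(f*(.666-.056)+l*.0558+[0,0,.0415],32.1,18.8))
E
```

```text
t: 12.72
position: [0.4473, 0.3465, 0.0253]
tcp_rot: [-0.776, 2.71, 0.128]
contact_force: [0.2, 0.9, -2.0]
finger_gap: 0.259
gripper_force: 78.7
[ 0.51  0.25 -0.68  0.31  0.01 -0.05] [0.442  0.3433 0.0433] [ 0.277  0.171 -0.945] [ 0.22069979  0.90593114 -2.04337564] [-0.35  0.57  0.  ]
-0.10932791738860959 0.05603709559568146
(array([-0.01,  0.02, -0.01]), array([-1.65, -0.  ,  0.63]))
```

```bash
python3 -m creep '[[[0,0,0],[-0.2,0,0.07],0.85],[[0,0,0],[-0.45,0,0.16],0.85],[[0,0,0],[-0.7,0,0.25],0.85],[[0,0,0],[-0.95,0,0.35],0.85],[[0,0,0],[-1.2,0,0.45],0.85],[[0,0,0],[-1.4,0,0.53],0.85],[[0,0,0],[-1.6,0,0.61],0.85],[[0,0,0],[-1.65,0,0.63],0.85],[[0,0,0],[-1.65,0,0.63],0.85]]'
python3 - <<'E'
from h import *
o=observe();R=Ro.from_rotvec(o["tcp_rot"]).as_matrix();g=o["position"]-.019*R[:,2];print(o["joints"].round(2),g.round(4),R[:,2].round(3),o["contact_force"],o["torque"].round(2))
f=np.array([.847,.531,0]);l=np.array([-.531,.847,0]);print(g@f-.666,g@l)
im=camera("scene");cv2.imwrite("pics/s6.png",cv2.resize(im[130:220,205:305,::-1],None,fx=6,fy=6,interpolation=cv2.INTER_CUBIC))
E
```

```text
t: 13.85
position: [0.4913, 0.374, 0.0231]
tcp_rot: [-0.776, 2.712, 0.127]
contact_force: [0.5, 0.7, -1.0]
finger_gap: 0.259
gripper_force: 78.7
[ 0.51  0.33 -0.56  0.35  0.01 -0.04] [0.4861 0.3708 0.0411] [ 0.276  0.171 -0.946] [ 0.53258519  0.66410324 -1.01358683] [-0.27  0.49 -0.  ]
-0.05740305723293315 0.05595716318142108
```

View pics/s6.png

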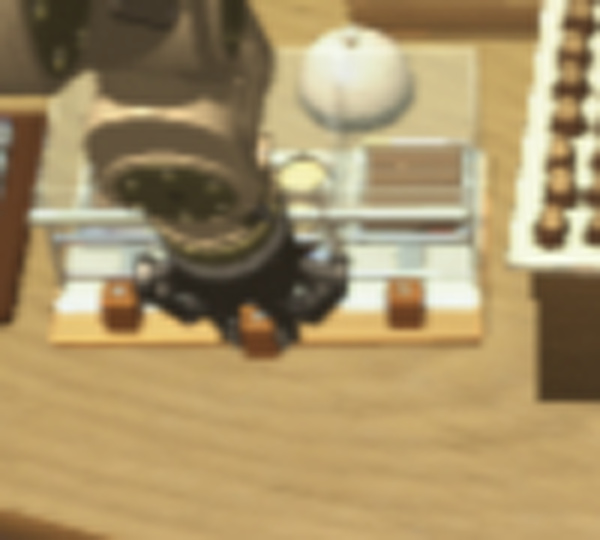

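The tray is well inside (cup visible at 300,175), with its block at (260,332) midway between the neighbours at 122 and 406. Now I'll lower it to the floor and open.

```bash
python3 -m creep '[[[0,0,0],[0.03,0,0.08],0.85],[[0,0,0],[0.03,0,0.08],0.85],[[0,0,0],[0.03,0,0.08],0.7],[[0,0,0],[0.03,0,0.08],0.45],[[0,0,0],[0.03,0,0.08],0.45]]'
python3 - <<'E'
from h import *
o=observe();R=Ro.from_rotvec(o["tcp_rot"]).as_matrix();g=o["position"]-.019*R[:,2];print(g.round(4))
f=np.array([.847,.531,0]);l=np.array([-.531,.847,0]);print(g@f-.666,g@l)
for b in(-.064,):print(delta(f*(.666+b)+l*.0558+[0,0,.042],32.1,44))
E
```

```text
t: 14.52
position: [0.4912, 0.3739, 0.0206]
tcp_rot: [-0.776, 2.712, 0.127]
contact_force: [0.9, 0.1, -0.5]
finger_gap: 0.548
gripper_force: 0.0
[0.4859 0.3707 0.0385]
-0.05758689784868576 0.055970906387771746
(array([-0.02, -2.51, -0.01]), array([-0.09, -0.01, -0.24]))
```

```bash
python3 -m creep '[[[0,0,0],[0,0,-0.2],0.45],[[0,-0.8,0],[0,0,-0.24],0.45],[[0,-1.7,0],[-0.05,0,-0.24],0.45],[[0,-2.5,0],[-0.09,0,-0.24],0.45],[[0,-2.5,0],[-0.09,0,-0.24],0.45],[[0,-2.5,0],[-0.09,0,-0.24],0.6],[[0,-2.5,0],[-0.09,0,-0.24],0.85],[[0,-2.5,0],[-0.09,0,-0.24],0.85],[[0,-2.5,0],[-0.09,0,-0.24],0.85],[[0,-2.5,0],[-0.09,0,-0.24],0.85]]' 50
python3 - <<'E'
from h import *
o=observe();R=Ro.from_rotvec(o["tcp_rot"]).as_matrix();g=o["position"]-.019*R[:,2];print(g.round(4),o["joints"].round(2),R[:,2].round(3),o["contact_force"])
f=np.array([.847,.531,0]);l=np.array([-.531,.847,0]);print(g@f-.666,g@l, (R.T@f/.03*.01).round(3))
E
```

```text
t: 15.78
position: [0.4909, 0.374, 0.0281]
tcp_rot: [-0.659, 2.3, 0.263]
contact_force: [-2.2, -0.8, 1.8]
finger_gap: 0.268
gripper_force: 51.2
[0.4798 0.3671 0.0418] [ 0.5   0.3  -1.03 -0.52  0.04 -0.04] [ 0.589  0.366 -0.721] [-2.2187997  -0.80980968  1.84628475]
-0.0647314771020332 0.056147843845913425 [-0.24   0.001  0.231]
```

```bash
python3 -m creep '[[[0,0,0],[-0.1,0,0.1],0.85],[[0,0,0],[-0.2,0,0.2],0.85],[[0,0,0],[-0.3,0,0.3],0.85],[[0,0,0],[-0.4,0,0.39],0.85],[[0,0,0],[-0.5,0,0.48],0.85],[[0,0,0],[-0.6,0,0.58],0.85],[[0,0,0],[-0.6,0,0.58],0.85]]'
python3 - <<'E'
from h import *
o=observe();R=Ro.from_rotvec(o["tcp_rot"]).as_matrix();g=o["position"]-.019*R[:,2];print(g.round(4),o["joints"].round(2),R[:,2].round(3),o["contact_force"])
f=np.array([.847,.531,0]);l=np.array([-.531,.847,0]);print(g@f-.666,g@l, o["contact_force"]@f)
E
```

```text
t: 16.65
position: [0.5127, 0.3875, 0.0281]
tcp_rot: [-0.658, 2.299, 0.263]
contact_force: [-1.1, -0.6, 0.6]
finger_gap: 0.268
gripper_force: 50.9
[0.5016 0.3805 0.0418] [ 0.51  0.33 -0.97 -0.49  0.03 -0.04] [ 0.589  0.366 -0.721] [-1.08728802 -0.59849201  0.62844186]
-0.0391303699776262 0.05595999420353043 -1.2387322054105758
```

```bash
for i in 1; do python3 -m creep '[[[0,0,0],[-0.05,0,0.05],0.85],[[0,0,0],[-0.1,0,0.1],0.85],[[0,0,0],[-0.1,0,0.1],0.85]]' | grep -E "position|contact"; python3 -m creep '[[[0,0,0],[-0.04,0,0.04],0.85],[[0,0,0],[-0.04,0,0.04],0.85]]'| grep -E "position|contact"; done
```

```text
position: [0.5126, 0.3879, 0.0266]
contact_force: [-20.2, -13.1, 18.6]
position: [0.5126, 0.388, 0.0262]
contact_force: [-28.6, -19.5, 27.4]
```

```bash
python3 -m creep '[[[0,0,0],[0.1,0,-0.1],0.85],[[0,0,0],[0.13,0,-0.13],0.85]]' | grep -E "position|contact"; python3 -m creep '[[[0,0,0],[0,0,0],0.7],[[0,0,0],[0,0,0],0.45],[[0,0,0],[0,0,0],0.45],[[0,0,0],[0,0,-0.5],0.45],[[0,0,0],[0,0,-1.5],0.45],[[0,0,0],[0,0,-2.5],0.45],[[0,0,0],[0,0,-3],0.45],[[0,0,0],[-0.5,0,-3.5],0.45],[[0,0,0],[-1,0,-4.5],0.45],[[0,0,0],[-1,0,-5.5],0.45]]'
python3 - <<'E'
from h import *
o=observe();R=Ro.from_rotvec(o["tcp_rot"]).as_matrix();g=o["position"]-.019*R[:,2];print(g.round(4),o["joints"].round(2))
print((R.T@np.array([0,0,1])).round(2))
E
```

```text
position: [0.5129, 0.3876, 0.0282]
contact_force: [0.6, -0.1, -1.2]
t: 18.77
position: [0.4351, 0.3391, 0.1703]
tcp_rot: [-0.658, 2.296, 0.264]
contact_force: [1.2, -0.3, 0.3]
finger_gap: 0.553
gripper_force: 0.0
[0.4238 0.3322 0.184 ] [ 0.49 -0.17 -0.97 -0.01  0.04 -0.05]
[-0.7  -0.   -0.72]
```

```bash
python3 -m creep '[[[0,0,0],[-0.7,0,-0.8],0.45],[[0,0,0],[-1.4,0,-1.6],0.45],[[0,0,0],[-2,1,-2.2],0.45],[[0,0,0],[-2,2.5,-2.2],0.45],[[0,0,0],[-2,4,-2.2],0.45],[[0,0,0],[-2,5.5,-2.4],0.45],[[0,0,0],[-2,7,-2.6],0.45],[[0,0,0],[-1,8.5,-3.5],0.45],[[0,0,0],[-1,8.5,-4],0.45],[[0,0,0],[-1,8.5,-4],0.45]]' | grep posi
python3 - <<'E'
from h import *
f=np.array([.847,.531,0]);l=np.array([-.531,.847,0])
t=camera("top");s=camera("scene");np.save("pics/t7.npy",t);np.save("pics/s7.npy",s)
print("top")
for c,a,w in blobs(t,(2,110,90),(14,255,220),(225,175,280,215),4): p=ray("top",*c,.043);print(c.round(1),a,w,round(p@f-.666,4),round(p@l,4))
for c,a,w in blobs(t,(20,50,170),(35,170,255),(210,150,280,205),4): p=ray("top",*c,.044);print("cream",c.round(1),a,w,round(p@f-.666,4),round(p@l,4))
print("scene")
for c,a,w in blobs(s,(2,110,70),(14,255,230),(214,165,285,195),4): p=ray("scene",*c,.025);print(c.round(1),a,w,round(p@f-.666,4),round(p@l,4))
E
```

```text
position: [0.2458, 0.5236, 0.2757]
top
[271.9 185.1] 8.3 [4.  5.3] -0.0397 -0.0367
[254.2 196. ] 8.9 [3.8 4.8] -0.0403 0.0506
[235.3 207.4] 13.3 [5.8 5.7] -0.0407 0.143
cream [245.1 200. ] 13.1 [6.7 6.8] -0.0352 0.0917
scene
[248.9 181.4] 25.0 [5.7 7.3] -0.0328 0.0548
[272.2 181.3] 25.3 [5.3 7. ] -0.0325 -0.0339
[224.8 182.1] 22.2 [6.2 5. ] -0.036 0.1464
```

Run:
```python
from h import *
a=np.load("pics/scene0.npy").astype(int).sum(2)//3;b=np.load("pics/s7.npy").astype(int).sum(2)//3
for u in(222,242,243,255,256,280):print(u,"before",a[166:184,u].tolist());print(u,"after ",b[166:184,u].tolist())
```

```text
222 before [172, 141, 165, 168, 157, 183, 213, 219, 220, 205, 148, 162, 149, 141, 135, 105, 97, 99]
222 after  [166, 136, 159, 162, 150, 176, 206, 213, 215, 199, 143, 155, 144, 136, 130, 103, 94, 97]
242 before [153, 166, 212, 209, 170, 213, 221, 222, 222, 219, 181, 228, 234, 228, 238, 231, 196, 185]
242 after  [143, 132, 169, 176, 142, 204, 215, 216, 216, 212, 174, 223, 229, 223, 234, 226, 191, 180]
243 before [152, 165, 211, 213, 170, 213, 221, 222, 223, 225, 190, 229, 235, 227, 237, 230, 196, 185]
243 after  [142, 127, 174, 190, 146, 203, 215, 216, 217, 219, 182, 223, 229, 222, 233, 225, 190, 179]
255 before [150, 157, 213, 210, 193, 216, 221, 222, 222, 225, 199, 232, 237, 239, 237, 220, 190, 177]
255 after  [136, 89, 131, 185, 165, 205, 215, 216, 216, 220, 192, 226, 234, 235, 233, 214, 184, 172]
256 before [150, 157, 210, 208, 189, 216, 222, 222, 221, 225, 197, 231, 237, 240, 240, 221, 190, 177]
256 after  [136, 89, 133, 185, 162, 206, 216, 216, 215, 219, 190, 225, 234, 236, 235, 216, 184, 171]
280 before [143, 82, 124, 181, 154, 210, 221, 221, 220, 218, 215, 234, 239, 241, 240, 206, 176, 168]
280 after  [136, 79, 118, 174, 148, 203, 215, 214, 213, 210, 207, 229, 234, 237, 235, 200, 169, 162]
```

The flap's lower-edge line (row 176) in the middle bay is unchanged from the shut state. The tray's tail edge (rows 167–170) matches its neighbour's, so it's home. Handing in.

```bash
python3 -c "
from station import *
print(close_job())"
```

```text
the job is handed in; nothing more can be done
None
```

The fresh cups tray is home in the middle bay: its block lines up with its neighbours', the flap looks shut in the images and the gripper is clear; the job is handed in, with no verdict shown.

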